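# Refit the shoe dryer's timer knob and hold it pressed in

### The job

The timer knob of the shoe dryer is kept hanging on a peg of the key stand, out of a child's reach: lift it up off its peg, turn it so that its white pointer faces the red off mark on the dryer's dial, which brings the flat in its bore round to the flat of the D-shaped spindle, and push it fully home on the spindle. Then keep it pressed right in against the spring, since the spindle has to be held in to start the fan; finish while you are still gripping the knob and pressing it, nothing is let go. Leave the polish tin, applicator, brush and shoe trees where they are.

Things in the scene. Friction and masses are not known exactly. Their poses are not given: they have to be found in the camera images.
- knob: teal timer knob, 38 to 77 g, hanging upright over a peg of the key stand. Origin: centre of its underside, z up. Round hub 44 mm wide, 19 mm high; on it a straight blade grip along the knob's x, 40 mm long, 12 mm thick (along y), from 19 to 41 mm above the origin: pinch it across the 12 mm. A white pointer line runs from the middle of the blade's top to its +x end and down to the hub's rim
- knob_pointer (a point): point under the knob's white pointer, 20 mm from the knob's origin along its +x, at the height of the underside. The D-shaped bore in the underside is 17 mm deep and 13.4 mm in diameter; its flat is on this pointer side, 2.7 mm from the axis. The bore's mouth is flared: 1.5 mm wider all round at the underside, over the first 2.5 mm
- peg_seat (a point): centre of the top of the round wooden disc (24 mm wide) on which the knob hangs, at one end of the key stand's cross arm, about 122 mm above the bench. The upright steel peg, 5 mm thick, stands 14 mm up from here inside the knob's bore, so the knob must rise more than 14 mm to come free. The stand is fixed
- spindle_seat (a point): on the axis of the dryer's spindle, at the top of its round shoulder (20 mm wide), where the knob's underside comes to rest: 115 mm above the bench with the spindle out. z up; x points to the red off mark, square to the flat. The aluminium D spindle stands 15 mm up from here: 12 mm in diameter, flat on the +x side 2 mm from the axis, last 2 mm tapered by 1.2 mm all round. It cannot turn
- dryer: cream shoe dryer, fixed, 240 mm (x) by 300 mm (y). Origin: centre of its underside; front towards -x. Flat deck 105 mm high with the round dial plate; the spindle's axis is 66 mm in front of the origin (-x). Behind it two upright grey air tubes, 45 mm thick, up to 205 mm high, 58 mm behind the origin and 80 mm to either side
- spindle (a joint): how far the spindle is pushed in, in m: 0 out, 0.006 fully in, against a stop. It is sprung straight up: it starts to move at 4 N and needs 7 N at the stop
- off_mark (a point): middle of the red off mark on the dial plate round the spindle, 33 mm from the spindle's axis; the knob's pointer faces it when the flats match
- polish_tin: round metal polish tin, 83 mm wide, 29 mm high, loose; leave it where it is. Origin: centre of its underside
- applicator: orange hard plastic applicator lying on the bench, about 150 mm long along its x, 21 mm high, loose; leave it where it is. Origin: on the bench, in the middle
- bristle_brush: stiff-bristle brush with a wooden back, 155 by 52 mm, 40 mm high, loose; leave it where it is. Origin: centre of its underside
- shoe_tree_a: cedar shoe tree, 265 mm long along its x, 74 mm wide, 84 mm high at the knob of its heel, loose; leave it where it is. Origin: on the bench, in the middle
- shoe_tree_b: the other cedar shoe tree, same sizes; leave it where it is

How it is judged:
On the way:
1. the knob is lifted clear of its peg: its underside more than 20 mm above the resting disc, held in the fingers (z of knob in the frame of peg_seat above 0.02 m and contact force between the fingers and knob above 0.5 N), for 0.2 s.
At the end, for the whole second after the job is handed in: the knob sits fully home on the spindle (underside within 2.5 mm of the shoulder, within 3.5 mm of its axis, upright within 0.15 rad), pointer facing the off mark (within 6 mm at 20 mm radius), the spindle pressed in by more than 4 of its 6 mm, and the fingers still holding the knob (z of knob in the frame of spindle_seat below 0.0025 m and horizontal distance between knob and spindle_seat below 0.0035 m and x of knob_pointer in the frame of spindle_seat above 0.015 m and y of knob_pointer in the frame of spindle_seat between -0.006 and 0.006 m and angle between knob's own z axis and vertical below 0.15 rad and value of joint spindle above 0.004 m and contact force between the fingers and knob above 1 N); the arm keeps its last pose, push and grip.
It fails at once if the polish tin, applicator, brush or a shoe tree is shifted by more than 30 mm (distance of any of polish_tin, applicator, bristle_brush, shoe_tree_a, shoe_tree_b from where it was at the start of the episode above 0.03 m).
It also fails if it takes over 43 s, if anything falls off the work surface, if the arm or the gripper's body presses on something with over 40 N, if the wrist force passes 120 N, or if a joint passes its speed limit or range.

### The arm

A 6-joint arm with a two-finger parallel gripper is mounted at the origin on the work surface. World frame = base frame: x ahead of the robot, y to its left, z up, the work surface at z = 0. Lengths are in m, angles in rad, forces in N, time in s.
With the tool pointing down it reaches from about 0.375 to 0.975 m from the base axis. Payload 3.8 kg.
Tool frame: the origin (TCP) lies at the very end of the fingers, on their centre line; the grasp point (between the pads) lies 19 mm behind it; z points along the fingers, y is the direction in which the jaws open and shut (so a half turn about z gives the same grasp; the last joint's range is limited). The gripper opens to 85 mm and grips with 20 to 120 N. Pads are 22 mm wide; open, the fingers measure 114 mm over their backs; the gripper's body (76 mm by 85 mm) begins 54 mm behind the grasp point. The pads swing forward as they close: fully open they stand 13 mm farther back than shut.
Start: joints at [-0.037, 0.264, 1.604, -0, 1.274, -0.037], TCP at [0.675, -0, 0.231] pointing down, gripper open.
Joint ranges: [-2.63, 2.63], [-0.94, 2.18], [0.31, 2.57], [-1.31, 4.45], [0, 2.66], [-2.55, 2.55]. Speed limits (rad/s): [2.57, 2.57, 3.14, 3.14, 3.14, 3.14].

### API

Orientations are given as a rotation vector (axis times angle).
In Python, from workcell import status, read_camera, camera_info, order gives the robot as it stands.
- The arm moves only by the tool move_arm, never from a script. Its argument "deltas" is a list of rows, each a list of 3 entries, a list of its own where there are three numbers: the turn, a rotation vector about the world's x, y, z as a fraction of full scale, then the shift along the world's x, y, z as a fraction of full scale, then the closure, from -1 (fully open) to 1 (shut), so that 0 is half open. A call has 1 to 20 rows; each row is the pose to reach, as a shift and turn from the pose commanded when the call began; what a row does not reach only later rows make up. Full scale, the value 1, is 0.1 m for a shift and pi/2 rad for a turn. A row lasts 1/8 s, in which the tool goes at most 62.5 mm and 10.7 degrees, less where a joint would pass 70% of its speed; a pose out of reach is approached as far as the arm can. A call with a number of a shift or a turn outside -1 to 1 is refused whole. A call with a gripper value outside its range is refused whole. The fingers move at their own pace and stop on an object; "grip_force" is the grip in N (left out, the last holds). Time passes only in rows, so rows that repeat a pose let the fingers close. It gives the time, the measured TCP pose, the force and the opening at its end, in the units of the state.
- status.read_state(): the state, without advancing time (a new reading comes with each control period).
- read_camera(name): name is "scene" or "side" or "wrist"; returns (picture, depth): 400x640x3 uint8, red, green, blue; 400x640 float32, m along the optical axis (not along the pixel's ray), 0 where there is no reading.
- camera_info(name): a dict with "K" (3x3 intrinsics, pixels), "D" ([k1, k2, p1, p2, k3] as OpenCV has them; the pictures are not rectified), "R" (3x3) and "t" (3): a world point X has camera coordinates R X + t. Camera axes: x right, y down, z forward; pixel columns grow to the right and rows downward; lengths in m; the calibration is good to about 2 mm. A picture is of the moment at which its call begins: read the wrist's pose just before it. camera_info takes no time and is no camera call; for the wrist camera it gives the pose at the moment of the call.
- order.finish_job(): hands the job in, once; it reports no verdict.
The state is a dict: "time": time; "q": joint angles; "joint_vel": joint speeds; "joint_torque": joint torques, N m; "tool_pos": TCP position; "tcp_rot": TCP orientation; "wrist_force": force on the tool from outside, world axes, zero at the start; "torque": the same for the moment, N m; "width": opening from 0.0 (shut) to 1.0 (fully open).
Only numpy, scipy, OpenCV 4.12 (cv2) and the standard library are available. Lean on these libraries where they do the work, as an engineer would, in place of code of your own. Each camera call takes 0.05 s, during which the arm holds its last target. There are 200 camera calls.

## Working session

There is one attempt and no reset: what is moved stays moved. The work goes in short steps, Python scripts to look and compute and a tool call to move; the robot and the scene stay as the last step left them, time stands still between calls to the robot, and variables do not carry over. Pictures are saved under pics/ and viewed, about 8 in all and at most 12, crops included, and the job is handed in when it is done.

Besides the shell and the picture viewer there is one more tool, called as name(argument=value, ...) on one line, values as JSON. move_arm: Moves the arm, as the interface text tells. Its arguments: {"type":"object","properties":{"deltas":{"type":"array","items":{"type":"array"}},"grip_force":{"type":"number"}},"required":["deltas"]}

```bash
ls; mkdir -p pics
python3 - <<'E'
from workcell import status, read_camera, camera_info
import cv2,numpy as np
print(status.read_state())
for n in("scene","side","wrist"):
    i=camera_info(n); p,d=read_camera(n)
    np.savez(f"{n}0.npz",p=p,d=d,**{k:np.array(i[k]) for k in"KDRt"})
    print(n,i)
    cv2.imwrite(f"pics/{n}0.png",p[:,:,::-1])
E
```

```text
pics
{'time': 0.0, 'q': array([-3.69115688e-02,  2.64796831e-01,  1.60539090e+00,  1.49614508e-05,
        1.27369659e+00, -3.69113760e-02]), 'joint_vel': array([-1.08885819e-03, -7.18282530e-04,  7.31564704e-04, -1.34211559e-03,
       -4.96034316e-05,  9.91792074e-04]), 'joint_torque': array([ 6.10465631e-04, -5.15121067e+01, -3.67308676e+01, -4.07824507e-05,
        1.31324201e-02,  1.46811578e-05]), 'tool_pos': array([6.74260785e-01, 2.26173804e-05, 2.29923470e-01]), 'tcp_rot': array([-2.22025167, -2.22024149,  0.00243198]), 'wrist_force': array([-0.18201651, -0.13129564, -0.2360248 ]), 'torque': array([ 0.00214001, -0.00989098,  0.03271956]), 'width': 0.9977317344105033}
scene {'K': array([[375.68294137,   0.        , 319.38415891],
       [  0.        , 375.68294137, 195.82844937],
       [  0.        ,   0.        ,   1.        ]]), 'D': array([-0.08150865,  0.        ,  0.        ,  0.        ,  0.        ]), 'R': array([[ 0.38481562,  0.92289256, -0.01364812],
       [ 0.57150381, -0.24985731, -0.78163592],
       [-0.72477606,  0.29298576, -0.62358561]]), 't': array([-0.064
[... 269 characters left out ...]
       ]), 'R': array([[ 0.98836389, -0.15209411, -0.00204965],
       [-0.10755724, -0.6892917 , -0.71645544],
       [ 0.10755584,  0.70833914, -0.69762985]]), 't': array([-0.45250124,  0.0194708 ,  1.32793472])}
wrist {'K': array([[287.08224423,   0.        , 319.21060193],
       [  0.        , 287.08224423, 206.48732692],
       [  0.        ,   0.        ,   1.        ]]), 'D': array([-0.02637731,  0.        ,  0.        ,  0.        ,  0.        ]), 'R': array([[ 9.99999171e-01, -8.98798507e-04, -9.22288174e-04],
       [-5.50552936e-04, -9.45794761e-01,  3.24764480e-01],
       [-1.16419315e-03, -3.24763703e-01, -9.45794471e-01]]), 't': array([-0.67426171, -0.04218686,  0.3805356 ])}
```

View pics/scene0.png

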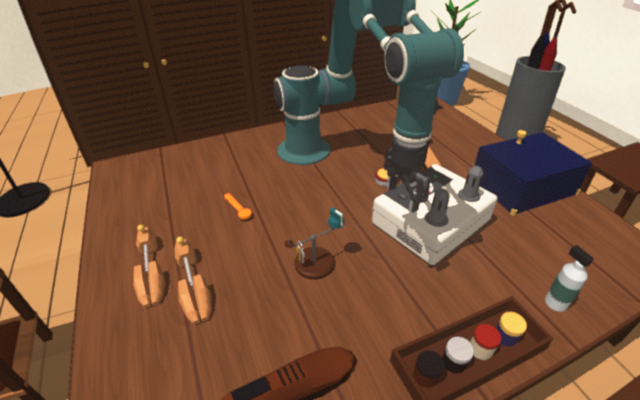

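View pics/side0.png

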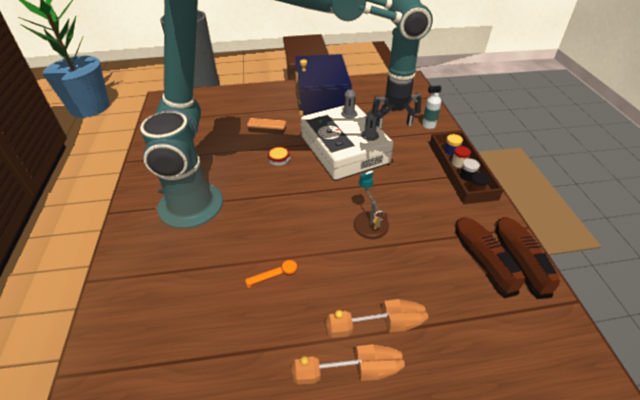

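View pics/wrist0.png

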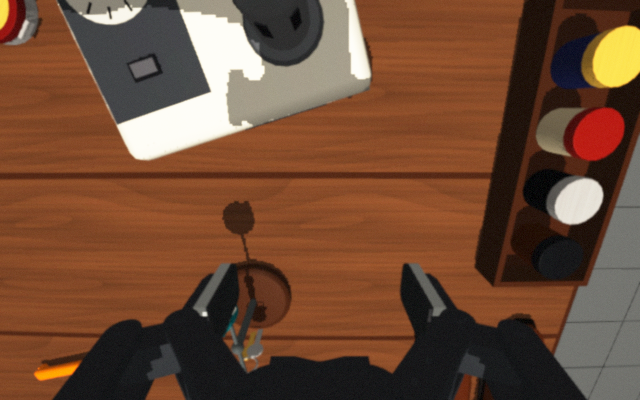

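Wrist image: the dryer dial is at the top left (about 105,0), with the stand base near (260,295). The scene camera shows the knob at about (335,218) and the side camera at (366,181).

```bash
cat > h.py <<'E'
import cv2,numpy as np
from workcell import status, read_camera, camera_info
def load(f): return dict(np.load(f))
def grab(n,f):
    i=camera_info(n); p,d=read_camera(n)
    o=dict(p=p,d=d,**{k:np.array(i[k]) for k in"KDRt"}); np.savez(f,**o); return o
def rays(c,uv):
    n=cv2.undistortPoints(np.float64(uv).reshape(-1,1,2),c["K"],c["D"]).reshape(-1,2)
    return np.c_[n,np.ones(len(n))]
def onz(c,uv,z):
    C=-c["R"].T@c["t"]; r=rays(c,uv)@c["R"]; s=(z-C[2])/r[:,2]; return C+r*s[:,None]
def bydepth(c,uv):
    uv=np.int32(uv).reshape(-1,2); z=c["d"][uv[:,1],uv[:,0]]
    return (rays(c,uv)*z[:,None]-c["t"])@c["R"]
def proj(c,X):
    return cv2.projectPoints(np.float64(X).reshape(-1,1,3),cv2.Rodrigues(c["R"])[0],c["t"],c["K"],c["D"])[0].reshape(-1,2)
def hsv(c): return cv2.cvtColor(c["p"],cv2.COLOR_RGB2HSV)
def pix(m): 
    v,u=np.nonzero(m); return np.c_[u,v]
E
python3 - <<'E'
from h import *
for n,(u,v) in(("scene",(335,218)),("side",(366,181))):
    c=load(n+"0.npz"); H=hsv(c)
    m=cv2.inRange(H,(80,90,40),(102,255,255)); w=np.zeros_like(m); w[v-18:v+18,u-18:u+18]=1; m=m*w
    P=pix(m); X=bydepth(c,P); ok=c["d"][P[:,1],P[:,0]]>0
    X=X[ok]; print(n,len(P),P.min(0),P.max(0),P.mean(0)); print(np.percentile(X,[2,50,98],axis=0).round(4))
    # top points
    t=X[X[:,2]>0.155]; print("top",len(t),t.mean(0) if len(t) else "")
# dryer: points with z near .105 from both cams
for n in("scene","side"):
    c=load(n+"0.npz"); H=hsv(c)
    uv=pix(np.ones((400,640)))
    X=bydepth(c,uv); ok=(c["d"].ravel()>0)&(abs(X[:,2]-.105)<.012)&(X[:,0]>.35)&(X[:,0]<.95)&(X[:,1]>0)&(X[:,1]<.6)
    A=X[ok]; 
    r=cv2.minAreaRect(np.float32(A[:,:2])); print(n,ok.sum(),r)
# crops
s=load("side0.npz")["p"]; a=cv2.resize(s[90:220,290:400],None,fx=3.6,fy=3.6,interpolation=2)
s=load("scene0.npz")["p"]; b=cv2.resize(s[170:300,290:400],None,fx=3.6,fy=3.6,interpolation=2)
cv2.imwrite("pics/crop.png",np.hstack([a,b])[:,:,::-1])
E
```

```text
scene 153 [329 208] [339 227] [333.90196078 219.12418301]
[[ 0.5548 -0.1378  0.1253]
 [ 0.5748 -0.1254  0.1403]
 [ 0.5877 -0.117   0.1618]]
top 21 [ 0.56533143 -0.12245394  0.15955914]
side 149 [360 173] [371 187] [365.8590604  180.20134228]
[[ 0.5471 -0.1399  0.124 ]
 [ 0.5629 -0.1277  0.1411]
 [ 0.581  -0.1169  0.163 ]]
top 28 [ 0.55997068 -0.123756    0.15970042]
scene 4433 ((0.6453049182891846, 0.3314971625804901), (0.5226337313652039, 0.4769657254219055), 25.979360580444336)
side 3073 ((0.5922384262084961, 0.2496240735054016), (0.4720320403575897, 0.595333456993103), 63.61469268798828)
```

View pics/crop.png

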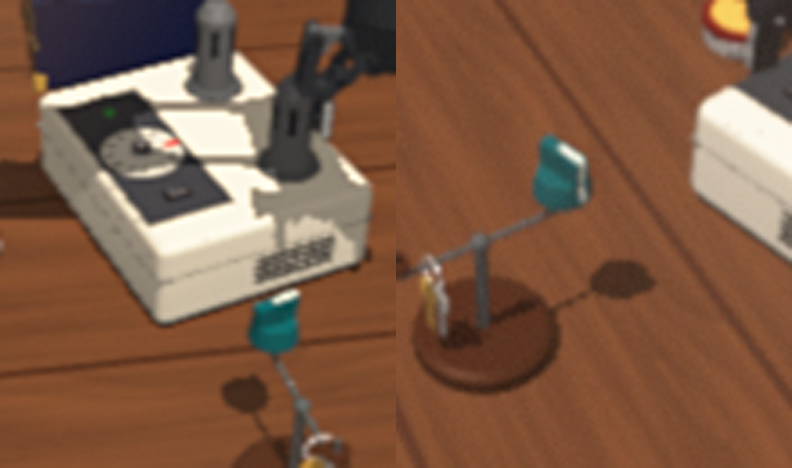

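The knob's blade and white pointer run roughly along +x+y (side crop 285,300). The dial is at side crop (143,150), with the red mark to its right at (172,143).

Run:
```python
from h import *
c=load("side0.npz")
print(onz(c,[(329,130.5)],.125), onz(c,[(290+172/3.6,90+143/3.6)],.107),onz(c,[(290+143/3.6,90+152/3.6)],.107))
c=load("wrist0.npz"); print(onz(c,[(105,0)],.107))
```

```text
[[0.49927269 0.17224852 0.125     ]] [[0.53606962 0.19800533 0.107     ]] [[0.50438583 0.18689788 0.107     ]]
[[0.50196025 0.16770723 0.107     ]]
```

move_arm(deltas=[[[0,0,0],[-0.5,-0.3,0.4],-1],[[0,0,0],[-0.9,-0.5,0.7],-1],[[0,0,0],[-1,-0.7,0.8],-1],[[0,0,0],[-1,-0.7,0.8],-1],[[0,0,0],[-1,-0.7,0.8],-1],[[0,0,0],[-1,-0.7,0.8],-1]])

```text
time: 0.9
tool_pos: [0.5751, -0.0693, 0.3095]
tcp_rot: [-2.219, -2.221, 0.002]
wrist_force: [-0.4, -0.1, -0.2]
width: 1.003
```

Run:
```python
from h import *
c=grab("wrist","w1.npz"); cv2.imwrite("pics/w1.png",c["p"][:,:,::-1])
print(proj(c,[[.562,-.127,.163]]), -c["R"].T@c["t"])
u,v=proj(c,[[.562,-.127,.163]])[0].astype(int)
cv2.imwrite("pics/w1c.png",cv2.resize(c["p"][max(v-60,0):v+60,u-60:u+60],None,fx=5,fy=5,interpolation=2)[:,:,::-1])
```

```text
[[307.53903688 241.73531064]] [0.57545867 0.01363312 0.45243214]
```

move_arm(deltas=[[[0,0,0],[-0.2,0.5,0],-1],[[0,0,0],[-0.5,0.9,0],-1],[[0,0,0],[-0.7,1,0],-1],[[0,0,0],[-0.7,1,0],-1],[[0,0,0],[-0.7,1,0],-1],[[0,0,0],[-0.7,1,0],-1]])

```text
time: 1.7
tool_pos: [0.5057, 0.0295, 0.311]
tcp_rot: [-2.222, -2.221, 0.0]
wrist_force: [0.6, 0.3, -0.2]
width: 1.001
```

Run:
```python
from h import *
c=grab("wrist","w2.npz")
u,v=proj(c,[[.503,.185,.11]])[0].astype(int); print(u,v)
a=load("w1.npz"); U,V=proj(a,[[.562,-.127,.163]])[0].astype(int)
f=lambda c,u,v:cv2.resize(c["p"][v-45:v+45,u-45:u+45],None,fx=4.4,fy=4.4,interpolation=2)
v=max(v,45); print(u,v,U,V)
cv2.imwrite("pics/w12.png",np.hstack([f(a,U,V),f(c,u,v)])[:,:,::-1])
```

```text
316 36
316 45 307 241
```

View pics/w12.png

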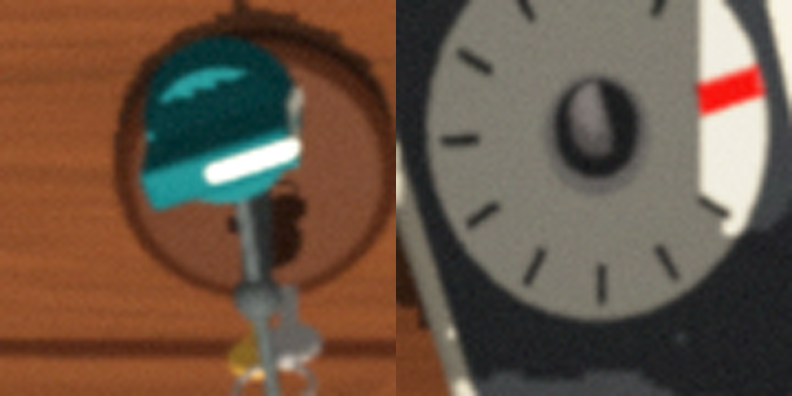

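The left crop shows the knob from above, with its white pointer running from (205,172) to (300,148), about 15° in world terms. The right crop shows the dial with the red mark at about (730,90) and the spindle at (595,128), cut off at the top, so I'll move directly above it.

move_arm(deltas=[[[0,0,0],[0,0.4,0],-1],[[0,0,0],[0,0.7,0],-1],[[0,0,0],[0,0.7,0],-1],[[0,0,0],[0,0.7,0],-1],[[0,0,0],[0,0.7,0],-1]])

```text
time: 2.38
tool_pos: [0.5052, 0.099, 0.3112]
tcp_rot: [2.223, 2.22, -0.001]
wrist_force: [0.3, 0.7, -0.1]
width: 0.999
```

Run:
```python
from h import *
c=grab("wrist","w3.npz")
def white(c,u,v,r,lo=(0,0,150),hi=(180,60,255)):
    m=cv2.inRange(hsv(c),lo,hi);w=np.zeros_like(m);w[max(v-r,0):v+r,u-r:u+r]=255;m&=w
    n,l,s,_=cv2.connectedComponentsWithStats(m);k=1+np.argmax(s[1:,4]);return l==k
a=load("w1.npz"); P=pix(white(a,307,241,30,(0,0,170),(180,80,255))); X=onz(a,P,.163); 
(cx,r)=X.mean(0),np.linalg.svd(X[:,:2]-X[:,:2].mean(0))[2][0]; r=r*np.sign(r[0])
t=(X[:,:2]-cx[:2])@r; print("pointer",len(P),cx,"ang",np.degrees(np.arctan2(r[1],r[0])),t.min(),t.max(),"start",cx[:2]+r*t.min(),"end",cx[:2]+r*t.max())
# bright teal top
m=cv2.inRange(hsv(a),(75,60,95),(105,255,255));m[:211]=0;m[272:]=0;m[:,:277]=0;m[:,338:]=0
n,l,s,_=cv2.connectedComponentsWithStats(m);print(s[1:])
allk=cv2.inRange(hsv(a),(78,70,20),(105,255,255));allk[:205]=0;allk[280:]=0;allk[:,:270]=0;allk[:,345:]=0
print("teal bbox",pix(allk).min(0),pix(allk).max(0))
d=a["d"];Y=bydepth(a,pix(allk)); print("depth top z pct",np.percentile(Y[:,2],[50,90,97]),(Y[Y[:,2]>.157]).mean(0),Y[Y[:,2]>.157].min(0),Y[Y[:,2]>.157].max(0))
# dial
H=hsv(c); u,v=proj(c,[[.503,.185,.107]])[0].astype(int); print("dial px",u,v)
red=cv2.inRange(H,(0,150,120),(8,255,255))|cv2.inRange(H,(172,150,120),(180,255,255)); w=np.zeros_like(red);w[max(0,v-60):v+60,u-60:u+60]=255;red&=w
R=onz(c,pix(red),.107); print("red",len(R),R.mean(0))
cv2.imwrite("pics/w3.png",cv2.resize(c["p"][v-60:v+60,u-60:u+60],None,fx=5,fy=5,interpolation=2)[:,:,::-1])
Y=bydepth(c,pix(w)); 
for z in(.105,.115,.13):
    k=(abs(Y[:,2]-z)<.003)&(np.hypot(Y[:,0]-.503,Y[:,1]-.185)<.02); print(z,k.sum(),Y[k].mean(0))
print("deck z",np.median(Y[:,2]))
```

```text
pointer 120 [ 0.57461779 -0.11538147  0.163     ] ang 19.683464157929606 -0.012444824663069287 0.012760790765903009 start [ 0.56290014 -0.11957318] end [ 0.58663294 -0.11108334]
[[299 211  19   8  67]
 [296 226   1   2   2]
 [294 226  36  18 265]]
teal bbox [294 205] [329 243]
depth top z pct [0.14164572 0.16304723 0.16373949] [ 0.56387516 -0.11522786  0.16621166] [ 0.54696639 -0.12879147  0.15701832] [0.5857666  0.01363312 0.45243214]
dial px 316 105
red 70 [0.53478207 0.20122591 0.107     ]
0.105 597 [0.50285864 0.18132464 0.10691026]
0.115 188 [0.50406047 0.19182832 0.11520931]
0.13 75 [0.50190678 0.19140182 0.12972403]
deck z 0.10612888650767852
```

View pics/w3.png

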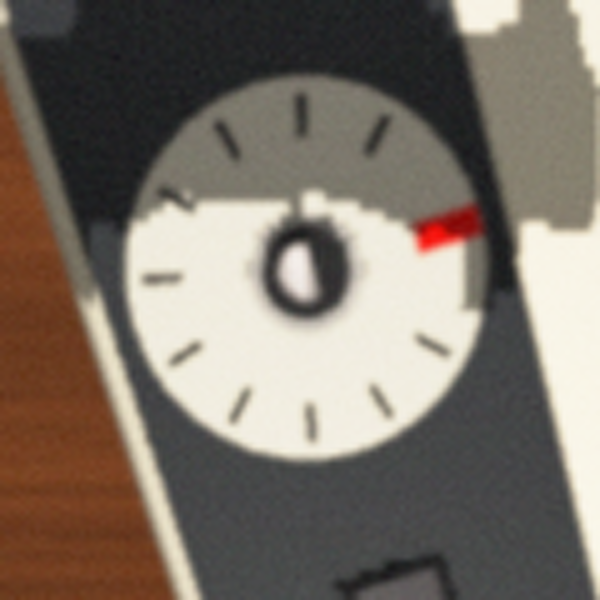

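The dial is a clean circle in the crop, about x 123–488 and y 73–462, with its centre at (305,267). The spindle is in the middle with its flat facing right, and the red mark is at (450,228).

Run:
```python
from h import *
from scipy.optimize import least_squares
c=load("w3.npz");H=hsv(c)
z=.107
# radial edge search in plane
def ring(cen,z,rr,sign):
    pts=[]
    g=cv2.GaussianBlur(cv2.cvtColor(c["p"],cv2.COLOR_RGB2GRAY),(0,0),.7).astype(np.float32)
    for t in np.radians(np.arange(0,360,4)):
        X=np.c_[cen[0]+rr*np.cos(t),cen[1]+rr*np.sin(t),np.full(len(rr),z)]
        q=proj(c,X).astype(np.float32); s=cv2.remap(g,q[:,0:1],q[:,1:2],1).ravel(); d=np.gradient(s)*sign; k=d.argmax()
        if d[k]>2: pts.append(X[k,:2])
    pts=np.array(pts)
    f=least_squares(lambda p:np.hypot(*(pts-p[:2]).T)-p[2],[*cen,rr.mean()],loss="soft_l1",f_scale=.0005)
    return f.x,len(pts),np.abs(f.fun).mean()
C=ring((.503,.19),.107,np.arange(.037,.05,.0003),-1);print("dial",C)
for z,lo,hi in((.115,.007,.014),):
    print("shoulder",ring(C[0][:2],z,np.arange(lo,hi,.0002),1))
red=cv2.inRange(H,(0,150,60),(8,255,255))|cv2.inRange(H,(172,150,60),(180,255,255));red[:60]=0;red[150:]=0;red[:,:300]=0;red[:,370:]=0
P=pix(red);R=onz(c,P,.107)
v=R.mean(0)[:2]-C[0][:2];print("red",len(P),R.mean(0),np.hypot(*v),np.degrees(np.arctan2(v[1],v[0])))
r=np.linalg.svd(R[:,:2]-R[:,:2].mean(0))[2][0];print("red own dir",np.degrees(np.arctan2(*r[::-1])))
# bright spindle top (z .13) D shape
m=cv2.inRange(H,(0,0,150),(180,60,255)); m[:92]=0;m[108:]=0;m[:,:308]=0;m[:,326:]=0
X=onz(c,pix(m),.130);k=np.hypot(X[:,0]-C[0][0],X[:,1]-C[0][1])<.007;print("spin top",k.sum(),X[k].mean(0),X[k].min(0),X[k].max(0))
# dryer straight edge: panel/deck left border lines
e=cv2.Canny(c["p"],60,150);L=cv2.HoughLinesP(e,1,np.pi/360,40,minLineLength=60,maxLineGap=5)
for l in L[:,0][:12]:
    q=onz(c,l.reshape(2,2),.106);d=q[1]-q[0];print(l,np.degrees(np.arctan2(d[1],d[0])).round(1))
# knob: teal silhouette hub centre in w1
a=load("w1.npz");m=cv2.inRange(hsv(a),(75,60,95),(105,255,255))|cv2.inRange(hsv(a),(0,0,170),(180,80,255));m[:222]=0;m[250:]=0;m[:,:285]=0;m[:,338:]=0
n,l,s,_=cv2.connectedComponentsWithStats(m);k=1+np.argmax(s[1:,4]);P=pix(l==k);X=onz(a,P,.163)
Y=bydepth(a,P);ok=abs(Y[:,2]-.1635)<.0025;print("blade top px",ok.sum(),"mean by depth",Y[ok].mean(0),"onz rect",cv2.minAreaRect(np.float32(X[ok][:,:2]*1000)))
```

```text
dial (array([0.50287614, 0.19145822, 0.04112287]), 90, np.float64(0.0005265265256421051))
shoulder (array([0.50289601, 0.19241904, 0.01021024]), 90, np.float64(0.0004472206976911339))
red 76 [0.53532802 0.20137081 0.107     ] 0.03393204116569739 16.985557984966036
red own dir -164.7968265271965
spin top 62 [0.50131347 0.19117456 0.13      ] [0.49802457 0.18627442 0.13      ] [0.50441077 0.19629598 0.13      ]
[442 219 507 219] -0.2
[ 86 224 312 224] -0.1
[226 344 349 344] 0.0
[397 223 548 223] -0.2
[236   0 309 218] -73.3
[359  99 378 180] -73.8
[189  46 257  45] 0.1
[474  45 621  49] -0.1
[167  40 254  37] 1.0
[344 219 404 219] -0.2
[560 292 605 149] 89.9
[551 306 613 101] 90.1
blade top px 317 mean by depth [ 0.56696631 -0.11770656  0.16310595] onz rect ((567.0223999023438, -117.71333312988281), (40.09562301635742, 10.708090782165527), 19.138736724853516)
```

Knob: centre (0.567, -0.118), yaw 19.3°; the blade measures 40×11 mm at z 0.163, which matches the given size. Spindle: axis (0.503, 0.192), yaw 16.7°; the shoulder radius of 10.2 mm matches. Next I go above the knob with the jaws turned about -71°.

move_arm(deltas=[[[0,0,-0.11],[0.1,-0.2,0],0],[[0,0,-0.22],[0.2,-0.4,0],0],[[0,0,-0.33],[0.3,-0.6,0],0],[[0,0,-0.44],[0.4,-0.8,0],0],[[0,0,-0.55],[0.5,-1,0],0],[[0,0,-0.66],[0.62,-1,0],0],[[0,0,-0.77],[0.62,-1,0],0],[[0,0,-0.786],[0.62,-1,0],0],[[0,0,-0.786],[0.62,-1,0],0]])

```text
time: 3.55
tool_pos: [0.5669, -0.0004, 0.3113]
tcp_rot: [3.097, 0.528, 0.0]
wrist_force: [0.8, 0.1, -0.3]
width: 0.5
```

move_arm(deltas=[[[0,0,0],[0,-0.4,0],0],[[0,0,0],[0,-0.8,-0.3],0],[[0,0,0],[0,-1,-0.6],0],[[0,0,0],[0,-1,-0.6],0]])

```text
time: 4.05
tool_pos: [0.5648, -0.1008, 0.2482]
tcp_rot: [-3.095, -0.524, 0.009]
wrist_force: [-0.9, -0.6, 0.1]
width: 0.502
```

move_arm(deltas=[[[0,0,0],[0,-0.18,-0.3],0],[[0,0,0],[0,-0.18,-0.6],0],[[0,0,0],[0,-0.18,-0.6],0],[[0,0,0],[0,-0.18,-0.6],0]])

```text
time: 4.55
tool_pos: [0.5681, -0.1176, 0.1933]
tcp_rot: [3.096, 0.527, 0.004]
wrist_force: [0.0, 0.0, -0.6]
width: 0.497
```

Run:
```python
from h import *
s=status.read_state();c=grab("wrist","w4.npz");print(s["tool_pos"],s["tcp_rot"],s["width"])
from scipy.spatial.transform import Rotation as Ro
print(Ro.from_rotvec(s["tcp_rot"]).as_matrix().round(3))
p=c["p"].copy()
t=np.radians(19.3);r=np.array([np.cos(t),np.sin(t)])
for k in(-.02,0,.02):
    q=proj(c,[[.567+k*r[0],-.1177+k*r[1],.163]])[0];cv2.circle(p,tuple(int(round(x)) for x in q),2,(255,0,0),-1)
a=load("w4.npz");m=cv2.inRange(hsv(a),(0,0,170),(180,80,255));u,v=proj(c,[[.567,-.1177,.163]])[0].astype(int);print(u,v)
w=np.zeros_like(m);w[v-60:v+60,u-70:u+70]=255;m&=w
n,l,st,_=cv2.connectedComponentsWithStats(m);print(st)
cv2.imwrite("pics/w4.png",p[:,:,::-1])
```

```text
[ 0.56813816 -0.11757815  0.19328331] [3.09621314 0.52727907 0.00374224] 0.49666935604792817
[[ 0.944  0.331  0.002]
 [ 0.331 -0.944 -0.   ]
 [ 0.002  0.001 -1.   ]]
317 242
[[     0      0    640    400 255857]
 [   317    198      3      7     13]
 [   317    215      3      2      5]
 [   316    218      5     30    125]]
```

View pics/w4.png

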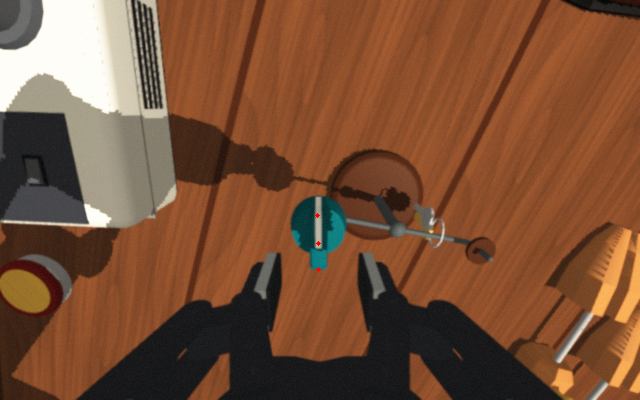

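The predicted blade points (red dots at 317,216 / 317,242 / 317,268) lie on the knob. Its rear end is at about (317,271), so it is some 2 mm back along the blade, and the jaws straddle the blade symmetrically. I'll descend and grip.

move_arm(deltas=[[[0,0,0],[-0.01,-0.01,-0.25],0],[[0,0,0],[-0.01,-0.01,-0.47],0],[[0,0,0],[-0.01,-0.01,-0.47],0],[[0,0,0],[-0.01,-0.01,-0.47],0.6],[[0,0,0],[-0.01,-0.01,-0.47],1],[[0,0,0],[-0.01,-0.01,-0.47],1],[[0,0,0],[-0.01,-0.01,-0.47],1],[[0,0,0],[-0.01,-0.01,-0.47],1],[[0,0,0],[-0.01,-0.01,-0.47],1],[[0,0,0],[-0.01,-0.01,-0.47],1]], grip_force=70)

```text
time: 5.85
tool_pos: [0.5673, -0.1192, 0.1462]
tcp_rot: [3.096, 0.525, 0.005]
wrist_force: [-0.9, 1.4, 4.9]
width: 0.121
```

move_arm(deltas=[[[0,0,0],[0,0,0.1],1],[[0,0,0],[0,0,0.25],1],[[0,0,0],[0,0,0.45],1],[[0,0,0],[0,0,0.7],1],[[0,0,0],[0,0,0.9],1],[[0,0,0],[0,0,0.9],1],[[0,0,0],[0,0,0.9],1],[[0,0,0],[0,0,0.9],1]])

```text
time: 6.85
tool_pos: [0.5651, -0.1188, 0.2328]
tcp_rot: [-3.096, -0.525, 0.004]
wrist_force: [-0.8, 0.1, -0.8]
width: 0.118
```

Run:
```python
from h import *
s=status.read_state();c=grab("wrist","w5.npz");print(s["tool_pos"],s["tcp_rot"],s["width"],s["wrist_force"])
cv2.imwrite("pics/w5.png",cv2.resize(c["p"][180:330,220:420],None,fx=4,fy=4,interpolation=2)[:,:,::-1])
```

```text
[ 0.56511596 -0.11878677  0.23283317] [-3.09628732 -0.52539378  0.00370305] 0.1182566620739954 [-0.79945513  0.05244638 -0.78744458]
```

View pics/w5.png

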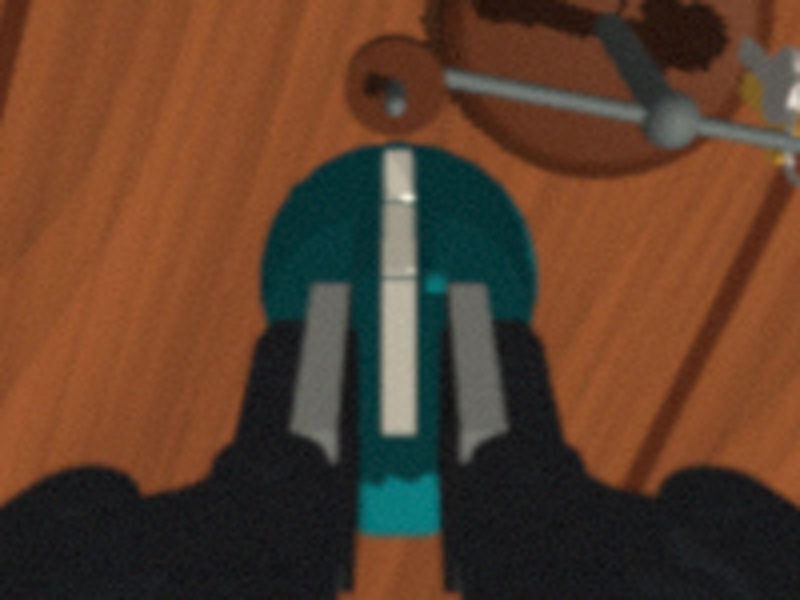

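The knob is gripped, lifted and upright: its pointer is vertical in the picture at x≈399, the top runs from y≈277 to 535, and the disc and peg are clear. Next I carry it to 60 mm short of the spindle and measure both in the same camera orientation.

move_arm(deltas=[[[0,0,-0.01],[-0.1,0.25,0],1],[[0,0,-0.02],[-0.25,0.6,0],1],[[0,0,-0.03],[-0.4,1,0],1],[[0,0,-0.03],[-0.4,1,0],1]])

```text
time: 7.4
tool_pos: [0.5246, -0.0169, 0.2334]
tcp_rot: [-3.107, -0.457, 0.003]
wrist_force: [-0.4, 0.3, -0.1]
width: 0.121
```

move_arm(deltas=[[[0,0,0],[-0.2,0.4,0],1],[[0,0,0],[-0.4,0.8,0],1],[[0,0,0],[-0.5,1,0],1],[[0,0,0],[-0.5,1,0],1]])

```text
time: 7.9
tool_pos: [0.4756, 0.0814, 0.2338]
tcp_rot: [3.108, 0.456, -0.001]
wrist_force: [-0.3, -0.3, -0.5]
width: 0.118
```

move_arm(deltas=[[[0,0,0],[-0.15,0.4,-0.15],1],[[0,0,0],[-0.3,0.8,-0.3],1],[[0,0,0],[-0.3,0.94,-0.34],1],[[0,0,0],[-0.3,0.94,-0.34],1],[[0,0,0],[-0.3,0.94,-0.34],1]])

```text
time: 8.52
tool_pos: [0.4471, 0.174, 0.2007]
tcp_rot: [3.108, 0.451, 0.001]
wrist_force: [0.9, 0.1, -0.0]
width: 0.12
```

Run:
```python
from h import *
from scipy.spatial.transform import Rotation as Ro
s=status.read_state();c=grab("wrist","w6.npz");print(s["time"],s["tool_pos"],s["tcp_rot"],s["width"],s["wrist_force"])
print(Ro.from_rotvec(s["tcp_rot"]).as_matrix().round(4)); print(proj(c,[[.503,.192,.13],[.503,.192,.115]]))
cv2.imwrite("pics/w6.png",cv2.resize(c["p"][110:330,220:420],None,fx=2.7,fy=2.7,interpolation=2)[:,:,::-1])
```

```text
8.525 [0.4470881  0.17401773 0.20074587] [3.10834444e+00 4.51085275e-01 1.36611261e-03] 0.11997424782397004 [ 0.87741223  0.10640441 -0.04271467]
[[ 9.587e-01  2.843e-01  1.000e-03]
 [ 2.843e-01 -9.587e-01 -6.000e-04]
 [ 8.000e-04  8.000e-04 -1.000e+00]]
[[316.16890328 144.42747571]
 [316.37056285 142.14548407]]
```

View pics/w6.png

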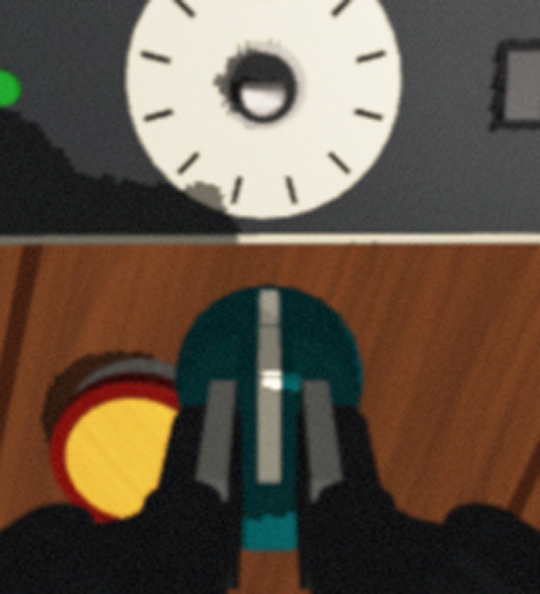

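The spindle and dial are at crop (263,88) and the held knob's pointer is at x≈269, so the knob is about 2 px off laterally. I'll compute the offset from this single view.

Run:
```python
from h import *
from scipy.optimize import least_squares
c=load("w6.npz"); T=np.array([.44709,.17402,.20075]); X=np.array([.9587,.2843]);Y=np.array([-.2843,.9587])
def loc(P): d=np.atleast_2d(P)[:,:2]-T[:2]; return np.c_[d@X,d@Y]*1000
g=cv2.GaussianBlur(cv2.cvtColor(c["p"],cv2.COLOR_RGB2GRAY),(0,0),.7).astype(np.float32)
def ring(cen,z,rr,sign,angs):
    pts=[]
    for t in np.radians(angs):
        P=np.c_[cen[0]+rr*np.cos(t),cen[1]+rr*np.sin(t),np.full(len(rr),z)]
        q=proj(c,P).astype(np.float32); s=cv2.remap(g,q[:,0:1],q[:,1:2],1).ravel(); d=np.gradient(s)*sign; k=d.argmax()
        if d[k]>1: pts.append(P[k,:2])
    pts=np.array(pts)
    f=least_squares(lambda p:np.hypot(*(pts-p[:2]).T)-p[2],[*cen,rr.mean()],loss="soft_l1",f_scale=.0004)
    return f.x,len(pts),np.abs(f.fun).mean()
r=ring((.503,.192),.107,np.arange(.037,.046,.0003),-1,np.arange(0,360,4));print("dial",r,loc(r[0][:2]))
r=ring((.503,.192),.115,np.arange(.007,.0135,.0002),1,np.arange(0,360,4));print("shoulder",r,loc(r[0][:2]))
# knob (w5-like pixel readings from w5 crop and w6 crop)
zt=T[2]+.0168
for dz in(-.002,0,.002):
    P=onz(c,[(319.3,248.8),(319.3,313.3),(319.3,288.8)],zt+dz);print("blade front,back,whitestart",dz,loc(P).round(2).tolist())
q=[(319,265),(319,275),(310,265),(319,300)];
D=bydepth(c,[(319,270),(319,280),(319,285),(319,295),(319,308)]);print("depth z-TCP",(D[:,2]-T[2]).round(4))
# blade edges across at back (lit teal) & white centre per row
H=hsv(c)
for a,lo,hi in(("white",(0,0,110),(180,70,255)),("teal",(78,100,90),(100,255,255))):
    m=cv2.inRange(H,lo,hi);m[:245]=0;m[316:]=0;m[:,:306]=0;m[:,333:]=0
    for v in range(252,314,6):
        u=np.nonzero(m[v])[0]
        u=u[(u>308)&(u<331)]
        if len(u)>2: print(a,v,u.min(),u.max(),loc(onz(c,[(u.mean(),v)],zt)).round(2))
# hub rim front arc
zh=T[2]-.0052; cc=T[:2]
th=np.degrees(np.arctan2(X[1],X[0])); r=ring(cc,zh,np.arange(.016,.028,.0003),1,th+np.r_[-60:-12:4,12:60:4]);print("hub",r,loc(r[0][:2]))
```

```text
dial (array([0.50291917, 0.19138392, 0.04113929]), 90, np.float64(0.00015017642855918453)) [[58.45999062  0.77455557]]
shoulder (array([0.50295433, 0.19261317, 0.01063861]), 90, np.float64(0.0004801666037106093)) [[58.84316737  1.94303999]]
blade front,back,whitestart -0.002 [[17.66, -0.93], [-21.44, -0.9], [-5.75, -0.91]]
blade front,back,whitestart 0 [[18.69, -0.94], [-19.79, -0.9], [-4.35, -0.92]]
blade front,back,whitestart 0.002 [[19.72, -0.94], [-18.15, -0.9], [-2.96, -0.92]]
depth z-TCP [0.0171 0.0171 0.0177 0.0164 0.0176]
white 252 316 324 [[16.93 -1.28]]
white 258 316 323 [[13.61 -1.03]]
white 264 316 323 [[10.22 -1.03]]
white 270 316 323 [[ 6.79 -1.03]]
white 276 316 323 [[ 3.3  -1.02]]
white 282 316 323 [[-0.26 -1.02]]
teal 252 325 329 [[16.93 -4.72]]
teal 306 312 328 [[-15.08  -1.28]]
teal 312 313 327 [[-18.95  -1.65]]
hub (array([0.45574078, 0.17575124, 0.01921524]), 24, np.float64(0.00013064524162531942)) [[ 8.78569715 -0.7996749 ]]
```

Run:
```python
from h import *
from scipy.optimize import least_squares
for f,T,X in(("w6.npz",[.44709,.17402,.20075],[.9587,.2843]),("w5.npz",[.56512,-.11879,.23283],None)):
    c=load(f);T=np.array(T)
    if X is None: X=[np.cos(np.arctan2(.525,3.096)*2),np.sin(np.arctan2(.525,3.096)*2)]
    X=np.array(X);Y=np.array([-X[1],X[0]]);print(f,np.degrees(np.arctan2(X[1],X[0])))
    H=hsv(c);m=cv2.inRange(H,(80,100,10),(100,255,255));m[:205]=0;m[262:]=0;m[:,:280]=0;m[:,360:]=0
    n,l,s,_=cv2.connectedComponentsWithStats(m)
    m=cv2.morphologyEx(np.uint8(m>0),cv2.MORPH_CLOSE,np.ones((9,9)))
    pts=np.array([(u,np.nonzero(m[:,u])[0].min()-.5) for u in range(290,350) if m[:,u].any()])
    pts=pts[(pts[:,1]<250)&(abs(pts[:,0]-319.5)>5)]
    for zb in(-.0242,-.021,-.0055):
        P=onz(c,pts,T[2]+zb)[:,:2]-T[:2]; L=np.c_[P@X,P@Y]
        g=least_squares(lambda p:np.hypot(*(L-p[:2]).T)-p[2],[0,0,.022],loss="soft_l1",f_scale=.0003)
        h=least_squares(lambda p:np.hypot(*(L-p[:2]).T)-.022,[0,0],loss="soft_l1",f_scale=.0003)
        print(zb,len(L),(g.x*1000).round(2),(h.x*1000).round(2),np.abs(g.fun).mean()*1000,np.abs(h.fun).mean()*1000)
```

```text
w6.npz 16.51758694347781
-0.0242 50 [-0.81 -0.85 21.11] [-1.87 -0.82] 0.13301960412785516 0.18806231484565214
-0.021 50 [ 0.81 -0.86 20.7 ] [-0.72 -0.81] 0.13047552276863417 0.23059462294017377
-0.0055 50 [ 8.66 -0.87 18.75] [ 4.95 -0.76] 0.11815180190872791 0.4267819758173082
w5.npz 19.248602727242048
-0.0242 50 [-0.7  -0.84 20.93] [-1.98 -0.82] 0.14044343713116136 0.21555885550536946
-0.021 50 [ 0.92 -0.85 20.52] [-0.81 -0.83] 0.1377549626657395 0.26037609314897114
-0.0055 50 [ 8.81 -0.89 18.58] [ 4.9  -0.85] 0.1247452128354004 0.46388010446561934
```

Best estimate: the knob is at (-0.9, -0.9) mm and the spindle at (58.5, 0.8) mm in the tool's frame, and the yaw already matches within 0.3°. I'll move above the spindle, leaving the underside about 10 mm above its tip.

move_arm(deltas=[[[0,0,0],[0.2,0.06,0],1],[[0,0,0],[0.4,0.12,-0.1],1],[[0,0,0],[0.57,0.18,-0.2],1],[[0,0,0],[0.57,0.18,-0.35],1],[[0,0,0],[0.57,0.18,-0.35],1],[[0,0,0],[0.57,0.18,-0.35],1],[[0,0,0],[0.57,0.18,-0.35],1]])

```text
time: 9.45
tool_pos: [0.503, 0.1929, 0.166]
tcp_rot: [-3.109, -0.452, -0.002]
wrist_force: [-0.3, 0.7, -0.1]
width: 0.121
```

Run:
```python
from h import *
for i in range(4):
    c=grab("wrist","w7.npz"); s=status.read_state(); print(s["tool_pos"],s["tcp_rot"],s["wrist_force"])
cv2.imwrite("pics/w7.png",cv2.resize(c["p"][150:340,200:440],None,fx=3,fy=3,interpolation=2)[:,:,::-1])
```

```text
[0.50310263 0.19303129 0.16605468] [-3.10861580e+00 -4.52424817e-01 -1.97105533e-03] [ 0.28007594  0.39402098 -0.08112129]
[0.50309767 0.19306014 0.16597193] [-3.10864252e+00 -4.52538658e-01 -1.75231286e-03] [-0.08685714 -0.03222345 -1.36140512]
[0.5030973  0.19310747 0.16592221] [-3.10864220e+00 -4.52649807e-01 -1.67390343e-03] [ 0.99193849  0.04622169 -1.10386381]
[0.50311499 0.19310807 0.16581461] [-3.10866134e+00 -4.52686351e-01 -1.43963248e-03] [-0.27218857 -0.58891579 -1.18904102]
```

View pics/w7.png

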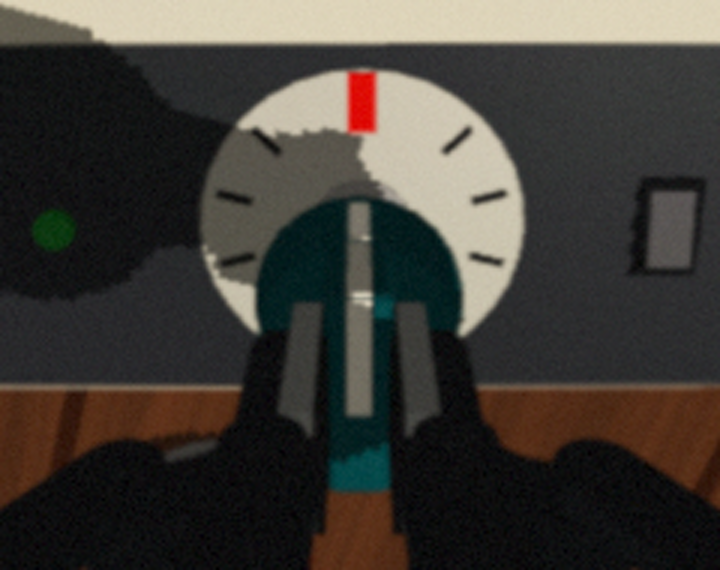

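The red mark (362,100) and dial (centre x≈362) line up with the knob (x≈360) and its pointer. The knob is about 0.6 mm left, which agrees with the measured TCP y error, so I correct that and lower.

move_arm(deltas=[[[0,0,0],[0.004,-0.006,0],1],[[0,0,0],[0.004,-0.006,-0.05],1],[[0,0,0],[0.004,-0.006,-0.1],1],[[0,0,0],[0.004,-0.006,-0.14],1],[[0,0,0],[0.004,-0.006,-0.17],1],[[0,0,0],[0.004,-0.006,-0.2],1],[[0,0,0],[0.004,-0.006,-0.2],1],[[0,0,0],[0.004,-0.006,-0.2],1]])

```text
time: 10.65
tool_pos: [0.5035, 0.1925, 0.1454]
tcp_rot: [-3.109, -0.452, -0.0]
wrist_force: [0.7, -0.2, -1.8]
width: 0.121
```

It's engaged with no side force. I'll keep lowering.

move_arm(deltas=[[[0,0,0],[0,0,-0.03],1],[[0,0,0],[0,0,-0.06],1],[[0,0,0],[0,0,-0.08],1],[[0,0,0],[0,0,-0.08],1],[[0,0,0],[0,0,-0.08],1]], grip_force=90)

```text
time: 11.28
tool_pos: [0.5035, 0.1924, 0.1377]
tcp_rot: [-3.109, -0.452, -0.0]
wrist_force: [-1.3, -1.1, 4.4]
width: 0.11
```

move_arm(deltas=[[[0,0,0],[0,0,-0.02],1],[[0,0,0],[0,0,-0.04],1],[[0,0,0],[0,0,-0.04],1],[[0,0,0],[0,0,-0.04],1]])

```text
time: 11.78
tool_pos: [0.5036, 0.1925, 0.1336]
tcp_rot: [-3.109, -0.452, -0.001]
wrist_force: [-2.2, -0.3, 5.8]
width: 0.113
```

move_arm(deltas=[[[0,0,0],[0,0,-0.02],1],[[0,0,0],[0,0,-0.03],1],[[0,0,0],[0,0,-0.04],1],[[0,0,0],[0,0,-0.04],1],[[0,0,0],[0,0,-0.04],1]])

```text
time: 12.4
tool_pos: [0.5038, 0.1926, 0.133]
tcp_rot: [-3.109, -0.452, -0.002]
wrist_force: [-9.2, -2.9, 24.6]
width: 0.11
```

It's on the stop (24.6 N, no further travel). I'll ease off a little while keeping it pressed, then look.

move_arm(deltas=[[[0,0,0],[0,0,0.012],1],[[0,0,0],[0,0,0.012],1],[[0,0,0],[0,0,0.012],1]])

```text
time: 12.78
tool_pos: [0.5037, 0.1925, 0.1331]
tcp_rot: [-3.109, -0.452, -0.001]
wrist_force: [-6.3, -2.4, 17.6]
width: 0.11
```

Run:
```python
from h import *
c=grab("wrist","w8.npz"); s=status.read_state(); print(s["time"],s["tool_pos"],s["tcp_rot"],s["wrist_force"],s["width"])
D=bydepth(c,[(319,270),(319,280),(319,285),(319,295),(319,308)]);print("blade top z",D[:,2].round(4))
cv2.imwrite("pics/w8.png",cv2.resize(c["p"][150:340,200:440],None,fx=3,fy=3,interpolation=2)[:,:,::-1])
```

```text
12.825 [0.50373214 0.19251546 0.13309941] [-3.10871512e+00 -4.52413195e-01 -1.27123579e-03] [-6.45641769 -2.88697432 17.69934213] 0.11145253069996829
blade top z [0.1506 0.1509 0.1501 0.1495 0.1503]
```

View pics/w8.png

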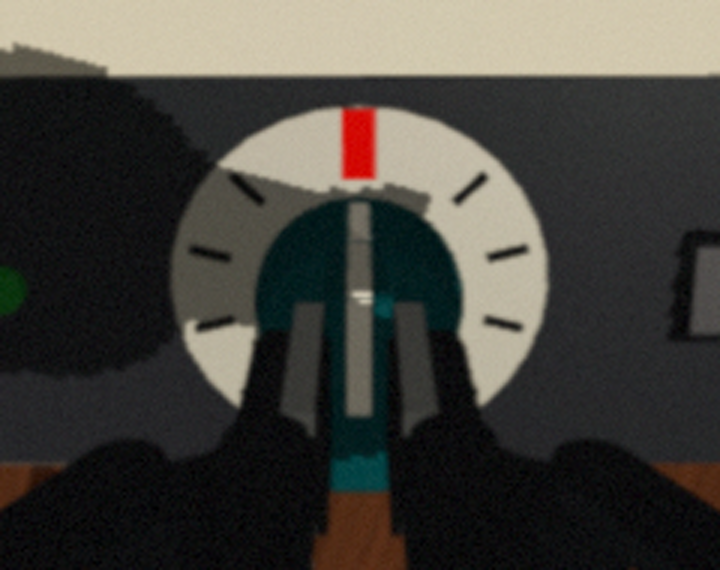

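The pointer (359) faces the red mark (358), the knob is concentric with the dial, and the blade top is at z≈0.150, exactly 0.115 − 0.006 + 0.041. I'm handing it in.

```bash
python3 -c "
from workcell import order; print(order.finish_job())"
```

```text
the job is handed in; nothing more can be done
None
```

The knob is on the dryer's spindle with its pointer at the red off mark, and I handed the job in still gripping and pressing it. I lifted it off its peg, turned it about 3° to match the off mark, slid it onto the D spindle and pushed it down to the spring's stop. The job took about 13 s of the 43 s allowed.

**Last checks:**
- **Pressed in:** the blade top measured z ≈ 0.150 m, the height expected with the knob home and the spindle fully in 6 mm. The push reads about 18 N, above the 7 N needed at the stop.
- **Pointer:** it lines up with the red mark to within about 1 pixel, and the knob is centred on the dial.
- **Grip:** the fingers were still closed on the blade at the 90 N setting.

**Readings that disagreed or stood out:**
- **Spindle axis:** the spindle shoulder and the dial differed by about 1 mm in y, probably from shadow, so I used the dial.
- **Side force:** about 7 N remained sideways while pressing; the knob showed no visible tilt or slip.

I kept the arm clear of the loose items, but I did not measure their positions again at the end.

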